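# Set up the vegetable slicer: slinger plate, then slicing disc, down the drive spindle

## Robot

A 6-joint arm with a two-finger parallel gripper is mounted at the origin on the work surface. World frame = base frame: x ahead of the robot, y to its left, z up, the work surface at z = 0. Lengths are in m, angles in rad, forces in N, time in s.
With the tool pointing down it reaches from about 0.35 to 0.875 m from the base axis. Payload 15.5 kg.
Tool frame: the origin (TCP) lies midway between the tips of the shut fingers; the grasp point (between the pads) lies 19 mm behind it; z points along the fingers, y is the line along which they close (so a half turn about z gives the same grasp; the last joint's range is limited). The gripper opens to 85 mm and grips with 20 to 120 N. Pads are 22 mm wide; open, the fingers measure 114 mm over their backs; the gripper's body (76 mm by 85 mm) begins 54 mm behind the grasp point. The pads swing forward as they close: fully open they stand 13 mm farther back than shut.
Start: joints at [-1.28, 0.494, 1.345, -0, 1.302, -0.096], TCP at [0.236, -0.579, 0.207] pointing down, gripper open.
Joint ranges: [-2.91, 2.91], [-0.82, 2.16], [0.22, 2.67], [-1.22, 4.37], [0.12, 2.79], [-3.08, 3.08]. Speed limits (rad/s): [1.89, 1.89, 2.57, 3.01, 3.01, 3.01].

## Interface

Orientations are given as a unit quaternion [w, x, y, z].
In Python, from cell import status, optics, ctrl gives the robot as it stands.
- The arm moves only by the tool move_arm, never from a script. Its argument "commands" is text: rows parted by semicolons, each of 7 numbers parted by spaces: the finger opening in mm, from 0 to 85.4, then the shift along the world's x, y, z in mm, then the turn, a rotation vector about the world's x, y, z in rad. In form: hand dx dy dz ax ay az; .... A call has 1 to 10 rows; each row shifts and turns the commanded pose from where the row before left it; what a row does not reach is not made up. A row lasts 1/12 s, in which the tool goes at most 41.7 mm and 7.16 degrees, less where a joint would pass 70% of its speed; a pose out of reach is approached as far as the arm can. A call is refused whole if a number of a shift passes 41.7 or a number of a turn 0.125, either way. A call with a gripper value outside its range is refused whole. The fingers move at their own pace and stop on an object; "force" is the grip in N (left out, the last holds). Time passes only in rows, so rows that do not move let the fingers close. It gives the time, the measured TCP pose, the force, the opening and the grip force at its end, in the units of the state.
- status.get_state(): the state, without advancing time (a new reading comes with each control period).
- optics.grab_frame(name): name is "scene" or "side" or "wrist"; returns a dict with "color" (480x640x3 uint8, blue, green, red), "z_map" (480x640 float32, m along the optical axis (not along the pixel's ray), 0 where there is no reading), "intrinsics" (3x3 intrinsics, pixels), "world_from_camera" (4x4, takes a point from camera to world coordinates). Camera axes: x right, y up, looking along -z (the intrinsics and any distortion apply to the point x, -y, -z); pixel columns grow to the right and rows downward; lengths in m; the calibration is good to about 2 mm. A picture is of the moment at which its call begins.
- ctrl.sign_off(): hands the job in; it is judged then, once.
The state is a dict: "time_s": time; "joint_positions": joint angles; "qd": joint speeds; "effort": joint torques, N m; "eef_pos": TCP position; "orientation": TCP orientation; "ft_force": force on the tool from outside, world axes, zero at the start; "ft_torque": the same for the moment, N m; "gripper_width": finger opening in m; "grip_force": force on a finger pad.
Only numpy, scipy, OpenCV 4.12 (cv2) and the standard library are available. Lean on these libraries where they do the work, as an engineer would, in place of code of your own. Each camera call takes 0.05 s, during which the arm holds its last target. There are 200 camera calls.

## Task

Set up the vegetable slicer for use: thread the blue slinger plate down the drive spindle first, then unclip the steel slicing disc from its storage clip and thread it down on top of the slinger plate. The spindle is square and has stopped at any angle, so turn each one until it drops and goes fully home, lying flat. Leave the butter dish, ramekins, whisk and spoon pot where they are.

Things in the scene. Friction and masses are not known exactly. Their poses are not given: they have to be found in the camera images.
- slinger: Blue plastic slinger plate, first on the spindle: round plate 150 mm wide, 4 mm thick; square central hub 36 x 36 mm, 24 mm high over all, bored through with a 15.5 mm square hole parallel to the hub's sides. Vanes 16 mm high, 50 to 72 mm from the centre, on the hub's diagonals. 120 g. Lies on the ledge, hub up. Origin: centre of underside; x, y square to the hub's sides, z up.
- slicer: Steel slicing disc, second on the spindle: round plate 150 mm wide, 3 mm thick, two blades raised 2 mm on one diagonal; black square hub 36 x 36 mm, 28 mm high over all, bored through with a 15.5 mm square hole parallel to the hub's sides. 260 g. Starts hub up in the storage clip. Origin: centre of underside; x, y square to the hub's sides, z up.
- machine: Vegetable slicer, fixed, lid off: cream motor base 190 x 210 mm, 105 mm high, under a clear open bowl, inner diameter about 174 mm, rim 160 mm above the ledge; a black latch on each side of the bowl (+y, -y; top 153 mm); discharge chute on its +x side. Origin: centre of its underside, z up.
- seat (a point): Centre of the spindle's round shoulder, 32 mm wide, 121 mm above the ledge: the slinger's underside rests here; the slicing disc's rests on the slinger's hub, 24 mm higher. From here up the spindle is 38 mm of 14 mm square shaft, 12 mm of round pilot 13 mm thick, then a 6 mm cone down to 6 mm. Axes: the machine's; they do not turn with the spindle.
- spindle_tip (a point): Top of the spindle, on its axis, 56 mm above the seat; axes as the seat's. The square shaft's angle differs each time and is not measured: feel or see it. It enters a hole within about 6 degrees either way; if it binds, ease the plate round a little. The spindle turns only stiffly (0.3 N m), so it stays put while a plate is turned on it under a light push of about 5 N.
- caddy: Storage clip of the slicing disc, fixed: grey base 215 x 90 mm (long along x), 10 mm thick, on which the disc lies round a stub 12 mm wide, 12 mm high; at each end an upright, top 31 mm, with an orange sprung roller that catches over the disc's rim. Pulled straight up by its hub, the disc snaps free at about 14 N beside its weight. Origin: centre of underside, z up.
- butter_dish: White ceramic butter dish with a hinged lid, 130 x 190 mm and 80 mm high, loose. Bystander. Origin: centre of its underside.
- ramekin_low: Lower of two stacked straight glass ramekins, 86 mm in diameter and 45 mm high, loose. Bystander. Origin: centre of its underside.
- ramekin_top: Upper glass ramekin, same size, standing on the rim of the lower one, loose. Bystander. Origin: centre of its underside.
- whisk: Steel balloon whisk 270 mm long, 60 mm across, lying on a red silicone mat 100 x 310 mm, loose. Bystander. Origin: at mat level under the joint of handle and wires; x along the whisk, wires to +x.
- spoon_pot: Green enamel pot 112 mm in diameter with upright wooden spoons up to 285 mm high, loose. Bystander. Origin: centre of its underside.
Things that resemble listed ones, but are neither listed nor needed, are in the scene too. What is meant by the slicer is not yellow, and is the larger of those in its own colour.

How it is judged:
By the outcome, as a careful person would: the job done as asked, in the order asked, and still so for the second after the job is handed in, with the robot touching nothing.
It also fails if it takes over 69 s, if anything falls off the work surface, if the arm or the gripper's body presses on something with over 40 N, if the wrist force passes 120 N, or if a joint passes its speed limit or range.

## Working session

There is one attempt and no reset: what is moved stays moved. The work goes in short steps, Python scripts to look and compute and a tool call to move; the robot and the scene stay as the last step left them, time stands still between calls to the robot, and variables do not carry over. Pictures are saved under pics/ and viewed, at most 10 in all, crops included, and the job is handed in when it is done.

Besides the shell and the picture viewer there is one more tool, called after "Emit:" by a JSON object that holds its "name" and its "arguments", one argument or row to a line. move_arm: Moves the arm, as the interface text tells. Its arguments: {"type":"object","properties":{"commands":{"type":"string"},"force":{"type":"number"}},"required":["commands"]}

```bash
mkdir -p pics; cat > h.py <<'E'
import numpy as np, cv2
from cell import status, optics, ctrl
def grab(n):
    f=optics.grab_frame(n); return f
def pts(f):
    z=f["z_map"];K=f["intrinsics"];T=f["world_from_camera"]
    v,u=np.mgrid[0:z.shape[0],0:z.shape[1]]
    P=np.stack([(u-K[0,2])/K[0,0]*z,-(v-K[1,2])/K[1,1]*z,-z],-1)
    W=P@T[:3,:3].T+T[:3,3]; W[z==0]=np.nan
    return W
E
python3 - <<'E'
from h import *
for n in("scene","side"):
    f=grab(n); cv2.imwrite(f"pics/{n}0.png",f["color"]); np.savez(f"{n}0.npz",**f)
    print(n,f["world_from_camera"].round(3).tolist())
print(status.get_state())
E
```

```text
scene [[0.852, -0.441, 0.282, 0.842], [0.523, 0.702, -0.483, -0.545], [0.015, 0.559, 0.829, 1.004], [0.0, 0.0, 0.0, 1.0]]
side [[-0.985, 0.121, -0.12, 0.337], [-0.17, -0.673, 0.72, 1.063], [0.006, 0.73, 0.683, 1.172], [0.0, 0.0, 0.0, 1.0]]
{'time_s': 0.1, 'joint_positions': array([-1.27951303e+00,  4.94136844e-01,  1.34606906e+00, -9.54551984e-06,
        1.30247989e+00, -9.54983357e-02]), 'qd': array([-0.00021688, -0.00134906, -0.00039708,  0.00136005,  0.00096844,
       -0.00016487]), 'effort': array([-2.98593819e-03, -8.83594251e+01, -3.84563148e+01, -5.12815204e-04,
        5.12739090e-03, -5.07480240e-05]), 'eef_pos': array([ 0.23565751, -0.5784979 ,  0.2064501 ]), 'orientation': array([-5.43501676e-04,  9.81357815e-01,  1.92188816e-01, -5.79987617e-05]), 'ft_force': array([-0.31414693,  0.00550149,  0.19859561]), 'ft_torque': array([0.04183893, 0.01252234, 0.03060953]), 'grip_force': 0.0, 'gripper_width': 0.08501979381379629}
```

View pics/scene0.png

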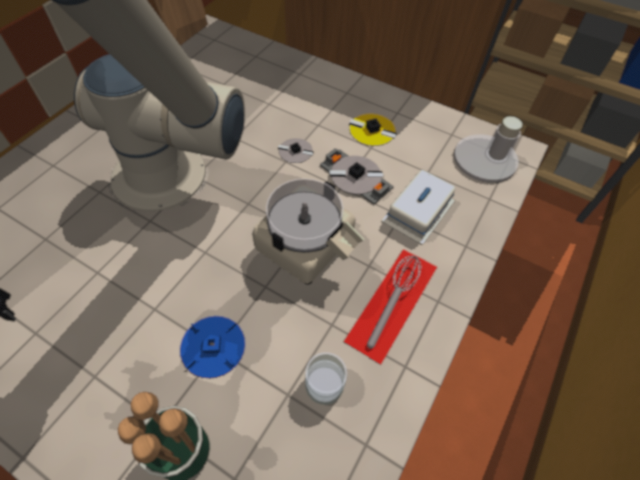

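View pics/side0.png

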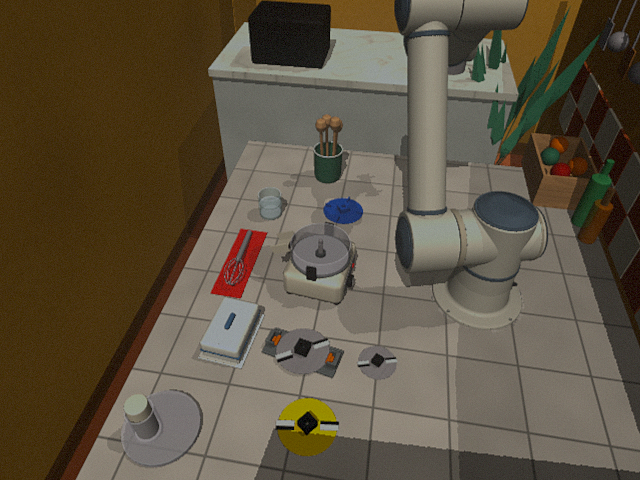

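The scene image shows one blue slinger at (212,346) and the machine at (303,220). There are three candidates for the disc: steel in the clip at (355,173), small steel at (295,150) and yellow at (373,128). The steel one in the clip fits, because it is the larger of the steel ones, isn't yellow, and sits between orange rollers. I'll measure and confirm it with a crop.

```bash
python3 - <<'E'
from h import *
for n in("scene","side"):
    f=dict(np.load(f"{n}0.npz")); W=pts(f); c=f["color"]; hsv=cv2.cvtColor(c,cv2.COLOR_BGR2HSV)
    H,S,V=[hsv[...,i].astype(int) for i in range(3)]; X,Y,Z=W[...,0],W[...,1],W[...,2]
    ok=~np.isnan(Z)&(X>0.1)&(X<1.2)&(np.abs(Y)<.8)
    b=ok&(H>105)&(H<125)&(S>150)&(V>50)&(Z<.06)&(Z>-.01)
    def rep(nm,m):
        p=W[m]; print(n,nm,len(p),p.mean(0).round(4),"min",p.min(0).round(3),"max",p.max(0).round(3)) if len(p) else print(nm,0)
    rep("blue",b)
    m=b&(Z<.008); (cx,cy),r=cv2.minEnclosingCircle(W[m][:,:2].astype(np.float32)); print(" circ",cx,cy,r)
    h=b&(Z>.019); 
    p=W[h]; d=np.hypot(p[:,0]-cx,p[:,1]-cy); q=p[d<.035]
    print(" hub",cv2.minAreaRect((q[:,:2]*1000).astype(np.float32)), q[:,2].mean())
    u=(340,150,375,190) if n=="scene" else (285,330,320,365)
    bl=np.zeros_like(b); bl[u[1]:u[3],u[0]:u[2]]=1
    k=ok&bl&(V<70)&(Z>.03)&(Z<.05); rep("hubdisc",k)
    q=W[k]; print(" hub",cv2.minAreaRect((q[:,:2]*1000).astype(np.float32)))
    u=(315,145,395,205) if n=="scene" else (258,320,348,380)
    bl=np.zeros_like(b); bl[u[1]:u[3],u[0]:u[2]]=1
    o=ok&bl&(H>4)&(H<20)&(S>150)&(V>100)
    nn,lab,st,ce=cv2.connectedComponentsWithStats(o.astype(np.uint8))
    for i in range(1,nn):
        if st[i,4]>5: print(" orange",W[lab==i].mean(0).round(4),st[i,4])
    u=(240,170,370,280) if n=="scene" else (280,215,360,305)
    bl=np.zeros_like(b); bl[u[1]:u[3],u[0]:u[2]]=1
    t=ok&bl&(Z>.11); rep("mach",t)
    t2=ok&bl&(Z>.155)&(Z<.165); rep("rim",t2)
    q=W[t2][:,:2]; A=np.c_[2*q,np.ones(len(q))]; s=np.linalg.lstsq(A,(q**2).sum(1),rcond=None)[0]; print(" rimfit",s[:2],np.sqrt(s[2]+s[:2]@s[:2]))
    rep("tip",ok&bl&(Z>.168)&(Z<.185))
    k=ok&bl&(V<40)&(Z>.13)&(Z<.157); nn,lab,st,ce=cv2.connectedComponentsWithStats(k.astype(np.uint8))
    for i in range(1,nn):
        if st[i,4]>15: print(" black",W[lab==i].mean(0).round(4),st[i,4],ce[i])
im=cv2.imread("pics/side0.png")
a=cv2.resize(im[310:460,240:420],(720,600)); cv2.imwrite("pics/crop.png",a)
E
```

```text
scene blue 2887 [ 0.4672 -0.3345  0.0068] min [ 0.394 -0.404 -0.001] max [ 0.537 -0.26   0.03 ]
 circ 0.46446630358695984 -0.3324246406555176 0.072659932076931
 hub ((465.0950622558594, -330.6858215332031), (36.46735382080078, 38.988609313964844), 34.48884201049805) 0.02449865350467087
scene hubdisc 115 [0.499  0.3006 0.0371] min [0.479 0.282 0.03 ] max [0.518 0.322 0.043]
 hub ((498.2823791503906, 302.0777893066406), (34.57552719116211, 36.45702362060547), 71.6122817993164)
 orange [0.4172 0.3214 0.0229] 49
 orange [0.5775 0.2888 0.0233] 26
scene mach 4996 [0.5079 0.0219 0.1281] min [ 0.403 -0.089  0.11 ] max [0.651 0.125 0.179]
scene rim 547 [0.4975 0.018  0.1593] min [ 0.403 -0.085  0.155] max [0.603 0.118 0.165]
 rimfit [0.49636169 0.0190754 ] 0.08880277962015844
scene tip 25 [0.4963 0.018  0.174 ] min [0.49  0.014 0.169] max [0.501 0.025 0.179]
 black [ 0.4862 -0.0844  0.1449] 73 [277.20547945 239.90410959]
side blue 707 [ 0.4621 -0.3216  0.0052] min [ 0.39  -0.402 -0.007] max [0.756 0.368 0.031]
 circ 0.4619450271129608 -0.327968955039978 0.07554637640714645
 hub ((463.677490234375, -329.77764892578125), (36.57805633544922, 43.664588928222656), 29.610107421875) 0.023409418001278538
side hubdisc 145 [0.4957 0.3076 0.0361] min [0.476 0.284 0.03 ] max [0.516 0.328 0.042]
 hub ((495.6014099121094, 306.343994140625), (38.406925201416016, 35.7237663269043), 75.33294677734375)
 orange [0.574  0.2909 0.0211] 54
 orange [0.4162 0.3243 0.0215] 49
side mach 2334 [0.505  0.0173 0.1318] min [ 0.403 -0.088  0.11 ] max [0.631 0.129 0.178]
side rim 261 [0.4937 0.0256 0.1583] min [ 0.403 -0.072  0.155] max [0.59  0.125 0.165]
 rimfit [0.49427806 0.02132951] 0.08731945812738821
side tip 13 [0.4933 0.0223 0.1728] min [0.488 0.018 0.168] max [0.5   0.028 0.178]
 black [0.5029 0.1241 0.1441] 54 [311.18518519 270.16666667]
```

View pics/crop.png

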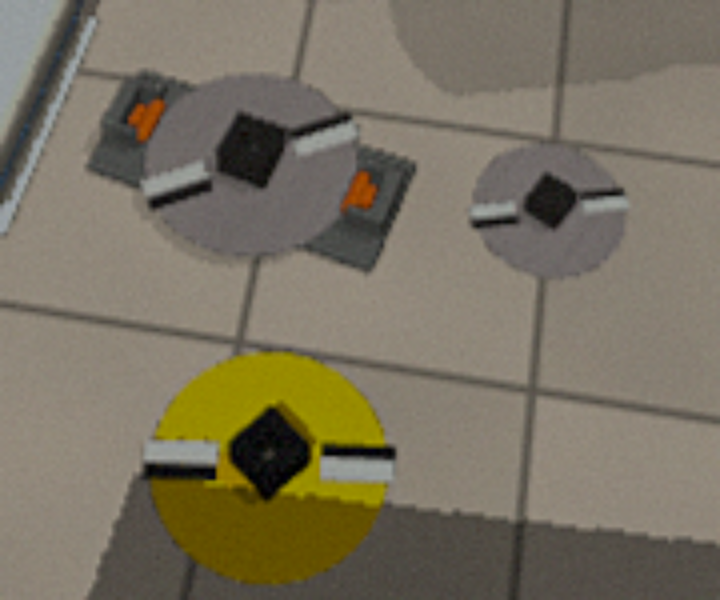

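The crop confirms it: the large steel disc with the square black hub at crop (250,150) is the one held between the orange rollers. The small steel one at (550,200) and the yellow one are decoys. Next I'll lift and move toward the slinger.

Emit:
{"name": "move_arm", "arguments": {
  "commands": "85 0 0 35 0 0 0; 85 0 0 35 0 0 0; 85 12 12 30 0 0 0; 85 26 28 0 0 0 0.06; 85 26 28 0 0 0 0.06; 85 26 28 0 0 0 0.06; 85 26 28 0 0 0 0; 85 26 28 0 0 0 0; 85 26 28 0 0 0 0; 85 26 28 0 0 0 0",
  "force": 60
}}

```text
time_s: 0.93
eef_pos: [0.4306, -0.3691, 0.3068]
orientation: [-0.0, 0.96, 0.28, -0.0]
ft_force: [0.5, 0.0, 0.4]
gripper_width: 0.0849
grip_force: 0.0
```

```bash
cat >> h.py <<'E'
def tool(s=None):
    from scipy.spatial.transform import Rotation as R
    s=s or status.get_state(); q=s["orientation"]; M=R.from_quat(q,scalar_first=True).as_matrix()
    yaw=np.degrees(np.arctan2(M[1,1],M[0,1]))
    print("t",round(s["time_s"],2),"tcp",(s["eef_pos"]*1000).round(1),"yawY",yaw.round(2),"z",M[:,2].round(3),"q6",s["joint_positions"][5].round(2),"F",s["ft_force"].round(1),"T",s["ft_torque"].round(2),"w",round(s["gripper_width"]*1000,1),"g",round(s["grip_force"],1))
E
python3 - <<'E'
from h import *
tool()
f=dict(np.load("side0.npz"));W=pts(f);hsv=cv2.cvtColor(f["color"],cv2.COLOR_BGR2HSV)
q=W[115:185,310:348].reshape(-1,3); q=q[(q[:,2]>.02)&(q[:,1]>-.9)]; print("pot",q.min(0),q.max(0))
f=grab("wrist"); cv2.imwrite("pics/w1.png",f["color"]); W=pts(f); c=cv2.cvtColor(f["color"],cv2.COLOR_BGR2HSV).astype(int)
b=(c[...,0]>105)&(c[...,0]<125)&(c[...,1]>150)&(c[...,2]>40)&~np.isnan(W[...,2])
p=W[b]; print(len(p),p.min(0),p.max(0))
h=p[(p[:,2]>.02)&(np.hypot(p[:,0]-.4645,p[:,1]+.331)<.035)]; print(len(h),cv2.minAreaRect((h[:,:2]*1000).astype(np.float32)),h[:,2].mean())
l=p[(p[:,2]<.01)]; print(cv2.minEnclosingCircle((l[:,:2]*1000).astype(np.float32)))
E
```

```text
t 0.93 tcp [ 430.6 -369.1  306.8] yawY -57.53 z [-0.  0. -1.] q6 0.19 F [0.5 0.  0.4] T [-0.01  0.02  0.  ] w 84.9 g 0.0
pot [ 0.49811533 -0.60033089  0.02022594] [ 0.61288833 -0.47411541  0.280557  ]
12281 [ 0.39720584 -0.4011348  -0.00289712] [ 0.54084642 -0.25838214  0.02651012]
824 ((465.6151123046875, -333.4130554199219), (36.06541442871094, 35.806678771972656), 34.07451248168945) 0.023713214068685838
((468.4158630371094, -329.70819091796875), 73.22068786621094)
```

Emit:
{"name": "move_arm", "arguments": {
  "commands": "85 17 18 -30 0 0 0.026; 85 18 18 -30 0 0 0; 85 0 0 -40 0 0 0; 85 0 0 -40 0 0 0; 85 0 0 -40 0 0 0; 85 0 0 -40 0 0 0; 85 0 0 -40 0 0 0; 85 0 0 -30 0 0 0; 85 0 0 -11 0 0 0; 36 0 0 0 0 0 0",
  "force": 50
}}

```text
time_s: 1.82
eef_pos: [0.4635, -0.3337, 0.0037]
orientation: [-0.002, 0.956, 0.292, -0.001]
ft_force: [-0.5, 0.5, 0.0]
gripper_width: 0.075
grip_force: 0.0
```

Emit:
{"name": "move_arm", "arguments": {
  "commands": "30 0 0 0 0 0 0; 30 0 0 0 0 0 0; 30 0 0 0 0 0 0; 30 0 0 0 0 0 0; 30 0 0 0 0 0 0",
  "force": 50
}}

```text
time_s: 2.23
eef_pos: [0.4653, -0.3352, 0.0071]
orientation: [0.001, 0.956, 0.292, 0.0]
ft_force: [0.2, 0.3, -0.1]
gripper_width: 0.03
grip_force: 0.0
```

```bash
python3 -c "
from h import *
tool()"
```

```text
t 2.23 tcp [ 465.3 -335.2    7.1] yawY -56.04 z [ 0.001 -0.001 -1.   ] q6 0.25 F [ 0.2  0.3 -0.1] T [-0.06 -0.01 -0.  ] w 30.0 g 0.0
```

```bash
python3 - <<'E'
from h import *
a=grab("side")["color"][150:270,270:430]; b=grab("wrist")["color"]; s=grab("scene")["color"][280:410,140:300]
o=np.hstack([cv2.resize(a,(400,300)),cv2.resize(s,(400,300))]); o=np.vstack([o,np.hstack([cv2.resize(b,(400,300)),np.zeros((300,400,3),np.uint8)])])
cv2.imwrite("pics/g1.png",o); tool()
E
```

```text
t 2.38 tcp [ 464.9 -335.     6.4] yawY -56.03 z [ 0.001 -0.    -1.   ] q6 0.25 F [-0.1 -0.7 -0.1] T [0.07 0.02 0.01] w 30.1 g 0.0
```

View pics/g1.png

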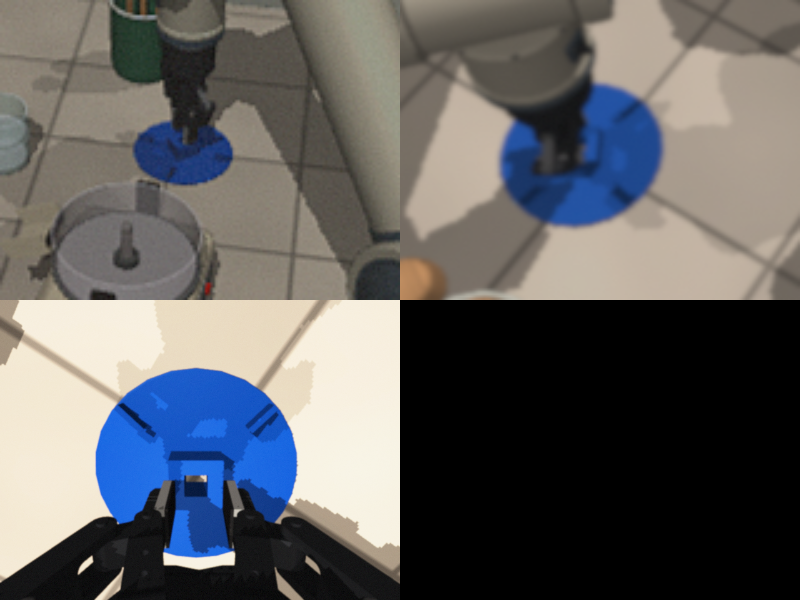

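The plate hasn't moved, but the fingers closed to 30 mm without gripping, so they are beside or above the hub. I'll check with the wrist depth.

```bash
python3 - <<'E'
from h import *
f=grab("wrist"); W=pts(f); c=cv2.cvtColor(f["color"],cv2.COLOR_BGR2HSV).astype(int)
print(f["world_from_camera"].round(3).tolist())
b=(c[...,0]>105)&(c[...,0]<125)&(c[...,1]>150)&(c[...,2]>40)&~np.isnan(W[...,2])
p=W[b]; h=p[p[:,2]>.019]; h=h[np.hypot(h[:,0]-.465,h[:,1]+.332)<.04]
print(len(h),cv2.minAreaRect((h[:,:2]*1000).astype(np.float32)),np.percentile(h[:,2],[5,50,95]))
l=p[(p[:,2]<.01)]; print(cv2.minEnclosingCircle((l[:,:2]*1000).astype(np.float32)))
d=(c[...,1]<120)&(c[...,2]<130)&(np.hypot(W[...,0]-.465,W[...,1]+.335)<.06)&(W[...,2]<.08)
q=W[d]
for a in np.arange(.0,.08,.005):
    s=q[(q[:,2]>=a)&(q[:,2]<a+.005)]
    if len(s)>3: print(a.round(3),len(s),s.mean(0).round(3),s.min(0).round(3),s.max(0).round(3))
E
```

```text
[[0.559, 0.794, 0.238, 0.525], [-0.829, 0.536, 0.161, -0.295], [0.001, -0.287, 0.958, 0.173], [0.0, 0.0, 0.0, 1.0]]
6310 ((465.7176513671875, -333.6808166503906), (37.12074279785156, 72.41574096679688), 34.224769592285156) [0.02169149 0.02383986 0.04746755]
((465.1719970703125, -332.9964599609375), 74.49983978271484)
0.0 120 [ 0.46  -0.335  0.001] [ 0.455 -0.344  0.   ] [ 0.464 -0.328  0.003]
0.005 5 [ 0.46  -0.328  0.01 ] [ 0.458 -0.329  0.009] [ 0.461 -0.327  0.01 ]
0.03 5 [ 0.477 -0.34   0.035] [ 0.462 -0.347  0.035] [ 0.486 -0.32   0.035]
0.035 255 [ 0.473 -0.333  0.038] [ 0.452 -0.354  0.035] [ 0.486 -0.31   0.04 ]
0.04 477 [ 0.471 -0.332  0.043] [ 0.452 -0.355  0.04 ] [ 0.487 -0.309  0.045]
0.045 566 [ 0.472 -0.332  0.047] [ 0.451 -0.355  0.045] [ 0.487 -0.308  0.05 ]
0.05 644 [ 0.472 -0.332  0.053] [ 0.451 -0.355  0.05 ] [ 0.487 -0.308  0.055]
0.055 699 [ 0.472 -0.332  0.058] [ 0.451 -0.356  0.055] [ 0.487 -0.308  0.06 ]
0.06 611 [ 0.471 -0.332  0.062] [ 0.452 -0.355  0.06 ] [ 0.486 -0.308  0.065]
0.065 1247 [ 0.467 -0.333  0.068] [ 0.446 -0.357  0.065] [ 0.488 -0.308  0.07 ]
0.07 745 [ 0.472 -0.332  0.073] [ 0.45  -0.363  0.07 ] [ 0.492 -0.301  0.075]
0.075 1876 [ 0.474 -0.33   0.078] [ 0.449 -0.372  0.075] [ 0.501 -0.291  0.08 ]
```

Emit:
{"name": "move_arm", "arguments": {
  "commands": "60 0 0 0 0 0 0; 60 0 1 0 0 0 0; 60 0 0 0 0 0 0; 60 0 0 -5 0 0 0; 60 0 0 -5 0 0 0; 60 0 0 -3 0 0 0; 30 0 0 0 0 0 0; 30 0 0 0 0 0 0; 30 0 0 0 0 0 0; 30 0 0 0 0 0 0",
  "force": 50
}}

```text
time_s: 3.27
eef_pos: [0.4648, -0.3339, -0.007]
orientation: [0.0, 0.956, 0.292, 0.0]
ft_force: [-0.4, 0.3, -1.7]
gripper_width: 0.034
grip_force: 49.9
```

Emit:
{"name": "move_arm", "arguments": {
  "commands": "55 0 0 0 0 0 0; 55 0 0 0 0 0 0; 55 0 0 -4 0 0 0; 30 0 0 0 0 0 0; 30 0 0 0 0 0 0; 30 0 0 0 0 0 0; 30 0 0 0 0 0 0",
  "force": 60
}}

```text
time_s: 3.85
eef_pos: [0.4647, -0.3337, -0.011]
orientation: [-0.0, 0.956, 0.292, -0.0]
ft_force: [-0.7, 0.4, 1.9]
gripper_width: 0.0342
grip_force: 60.3
```

Emit:
{"name": "move_arm", "arguments": {
  "commands": "30 0 0 20 0 0 0; 30 0 0 30 0 0 0; 30 0 0 40 0 0 0; 30 0 0 40 0 0 0; 30 0 0 40 0 0 0; 30 2 15 35 0 0 0; 30 3 35 10 0 0 0; 30 3 35 0 0 0 0; 30 3 35 0 0 0 0; 30 3 35 0 0 0 0"
}}

```text
time_s: 4.68
eef_pos: [0.4785, -0.1774, 0.2042]
orientation: [0.0, 0.956, 0.292, 0.0]
ft_force: [2.2, 0.1, -1.9]
gripper_width: 0.034
grip_force: 60.5
```

```bash
python3 - <<'E'
from h import *
tool()
f=grab("side"); W=pts(f); c=cv2.cvtColor(f["color"],cv2.COLOR_BGR2HSV).astype(int); cv2.imwrite("pics/g2.png",f["color"][60:300,200:480])
b=(c[...,0]>105)&(c[...,0]<125)&(c[...,1]>150)&(c[...,2]>40)&(W[...,2]>.15)&(W[...,2]<.3)&(abs(W[...,1])<.4)&(abs(W[...,0]-.5)<.2)
p=W[b]; print(len(p),p.min(0),p.max(0),np.median(p,0)); A=np.c_[p[:,:2]-p[:,:2].mean(0),np.ones(len(p))]
l=p[abs(p[:,2]-np.median(p[:,2]))<.008]; print(cv2.minEnclosingCircle((l[:,:2]*1000).astype(np.float32)))
A=np.c_[l[:,:2]-l[:,:2].mean(0),np.ones(len(l))]; print(np.linalg.lstsq(A,l[:,2],rcond=None)[0])
E
```

```text
t 4.68 tcp [ 478.5 -177.4  204.2] yawY -56.07 z [ 0.001 -0.    -1.   ] q6 0.51 F [ 2.2  0.1 -1.9] T [-0.   -0.01 -0.05] w 34.0 g 60.5
752 [ 0.40509988 -0.24333376  0.21087422] [ 0.54888985 -0.10042717  0.26424499] [ 0.4812412  -0.16020499  0.21831228]
((479.3031921386719, -176.17068481445312), 75.91534423828125)
[9.12952995e-05 9.34244503e-03 2.17990378e-01]
```

View pics/g2.png

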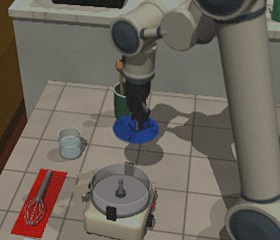

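It's held flat and centred: the plate's circle centre is (479,-176), which matches the TCP. Next I'll move over the spindle.

Emit:
{"name": "move_arm", "arguments": {
  "commands": "30 3 39 0 0 0 0; 30 3 39 0 0 0 0; 30 3 39 0 0 0 0; 30 3 39 0 0 0 0; 30 4 30 -4 0 0 0; 30 0 10 -10 0 0 0; 30 0 0 -8 0 0 0; 30 0 0 -3 0 0 0; 30 0 0 -3 0 0 0; 30 0 0 0 0 0 0"
}}

```text
time_s: 5.57
eef_pos: [0.4945, 0.0162, 0.1755]
orientation: [-0.0, 0.957, 0.291, -0.0]
ft_force: [-0.5, -0.3, -1.5]
gripper_width: 0.0345
grip_force: 60.6
```

```bash
python3 -c "
from h import *
tool()"
```

```text
t 5.57 tcp [494.5  16.2 175.5] yawY -56.11 z [-0.001 -0.    -1.   ] q6 0.89 F [-0.5 -0.3 -1.5] T [-0.02 -0.03 -0.02] w 34.5 g 60.6
```

Emit:
{"name": "move_arm", "arguments": {
  "commands": "30 0 2 -3 0 0 0; 30 0 0 -3 0 0 0; 30 0 0 -3 0 0 0; 30 0 0 -3 0 0 0; 30 0 0 0 0 0 0"
}}

```text
time_s: 5.98
eef_pos: [0.4945, 0.0191, 0.1634]
orientation: [-0.0, 0.956, 0.292, -0.0]
ft_force: [-0.3, 0.7, -1.6]
gripper_width: 0.0343
grip_force: 60.6
```

Emit:
{"name": "move_arm", "arguments": {
  "commands": "30 0 0 -3 0 0 0; 30 0 0 -3 0 0 0; 30 0 0 0 0 0 0"
}}

```text
time_s: 6.23
eef_pos: [0.4945, 0.0192, 0.1575]
orientation: [-0.0, 0.956, 0.292, -0.0]
ft_force: [-0.4, -0.2, -2.0]
gripper_width: 0.0341
grip_force: 60.6
```

```bash
python3 -c "
from h import *
tool()"
```

```text
t 6.23 tcp [494.5  19.2 157.5] yawY -56.03 z [-0.001  0.    -1.   ] q6 0.9 F [-0.4 -0.2 -2. ] T [0.01 0.05 0.05] w 34.1 g 60.6
```

Emit:
{"name": "move_arm", "arguments": {
  "commands": "30 0 0 -3 0 0 0; 30 0 0 -3 0 0 0; 30 0 0 -2 0 0 0; 30 0 0 -1 0 0 0; 30 0 0 0 0 0 0"
}}

```text
time_s: 6.65
eef_pos: [0.4947, 0.0192, 0.1487]
orientation: [-0.0, 0.956, 0.292, -0.0]
ft_force: [0.7, -0.1, -2.6]
gripper_width: 0.0342
grip_force: 60.6
```

Emit:
{"name": "move_arm", "arguments": {
  "commands": "30 0 0 -1 0 0 0; 30 0 0 0 0 0 0"
}}

```text
time_s: 6.82
eef_pos: [0.4948, 0.0192, 0.148]
orientation: [0.0, 0.956, 0.292, 0.0]
ft_force: [-0.7, -0.6, -0.8]
gripper_width: 0.0344
grip_force: 60.7
```

Emit:
{"name": "move_arm", "arguments": {
  "commands": "30 0 0 -1 0 0 0; 30 0 0 0 0 0 0"
}}

```text
time_s: 6.98
eef_pos: [0.4949, 0.0191, 0.1474]
orientation: [0.0, 0.956, 0.292, 0.0]
ft_force: [-2.4, -0.4, 9.2]
gripper_width: 0.0341
grip_force: 61.8
```

Emit:
{"name": "move_arm", "arguments": {
  "commands": "30 0 0 -0.2 0 0 0.09; 30 0 0 0 0 0 0.09; 30 0 0 0 0 0 0"
}}

```text
time_s: 7.23
eef_pos: [0.495, 0.0191, 0.1474]
orientation: [0.0, 0.925, 0.38, 0.0]
ft_force: [-3.3, -1.6, 11.9]
gripper_width: 0.0342
grip_force: 62.1
```

```bash
python3 -c "
from h import *
tool()"
```

```text
t 7.23 tcp [495.   19.1 147.4] yawY -45.36 z [ 0.001 -0.    -1.   ] q6 0.71 F [-3.3 -1.6 11.9] T [-0.24  0.67  0.02] w 34.2 g 62.1
```

Emit:
{"name": "move_arm", "arguments": {
  "commands": "30 -0.5 0 0 0 0 0.09; 30 0 0 0 0 0 0.09; 30 0 0 0 0 0 0"
}}

```text
time_s: 7.48
eef_pos: [0.4947, 0.0191, 0.1475]
orientation: [0.0, 0.887, 0.461, 0.001]
ft_force: [-2.1, -0.8, 12.1]
gripper_width: 0.0342
grip_force: 62.1
```

Emit:
{"name": "move_arm", "arguments": {
  "commands": "30 0 0 0 0 0 0.09; 30 0 0 0 0 0 0.09; 30 0 0 0 0 0 0"
}}

```text
time_s: 7.73
eef_pos: [0.4946, 0.019, 0.1475]
orientation: [0.0, 0.842, 0.539, 0.0]
ft_force: [-2.2, -2.8, 10.6]
gripper_width: 0.0345
grip_force: 62.1
```

```bash
python3 -c "
from h import *
tool()"
```

```text
t 7.73 tcp [494.6  19.  147.5] yawY -24.74 z [ 0.001 -0.    -1.   ] q6 0.35 F [-2.2 -2.8 10.6] T [-0.35  0.55  0.  ] w 34.5 g 62.1
```

Emit:
{"name": "move_arm", "arguments": {
  "commands": "30 -0.3 -0.4 0 0 0 0.09; 30 0 0 0 0 0 0.09; 30 0 0 0 0 0 0"
}}

```text
time_s: 7.98
eef_pos: [0.4946, 0.0187, 0.1475]
orientation: [0.001, 0.79, 0.613, 0.001]
ft_force: [-1.3, 0.2, 9.9]
gripper_width: 0.0343
grip_force: 61.8
```

Emit:
{"name": "move_arm", "arguments": {
  "commands": "30 0 0 0 0 0 0.09; 30 0 0 0 0 0 0.09; 30 0 0 0 0 0 0"
}}

```text
time_s: 8.23
eef_pos: [0.4945, 0.0186, 0.1474]
orientation: [0.001, 0.732, 0.681, 0.0]
ft_force: [-1.2, -1.1, 8.8]
gripper_width: 0.0345
grip_force: 61.7
```

```bash
python3 -c "
from h import *
tool()"
```

```text
t 8.23 tcp [494.5  18.6 147.4] yawY -4.11 z [ 0.001 -0.    -1.   ] q6 -0.01 F [-1.2 -1.1  8.8] T [-0.25  0.2  -0.01] w 34.5 g 61.7
```

Emit:
{"name": "move_arm", "arguments": {
  "commands": "30 0 0 -0.2 0 0 0.09; 30 0 0 0 0 0 0.09; 30 0 0 0 0 0 0"
}}

```text
time_s: 8.48
eef_pos: [0.4945, 0.0185, 0.1472]
orientation: [0.001, 0.668, 0.744, 0.0]
ft_force: [-0.2, -1.5, 6.8]
gripper_width: 0.0342
grip_force: 61.5
```

Emit:
{"name": "move_arm", "arguments": {
  "commands": "30 0 0 0 0 0 0.09; 30 0 0 0 0 0 0.09; 30 0 0 0 0 0 0"
}}

```text
time_s: 8.73
eef_pos: [0.4947, 0.0182, 0.1469]
orientation: [0.001, 0.598, 0.801, 0.0]
ft_force: [1.9, -5.0, -0.7]
gripper_width: 0.0345
grip_force: 60.6
```

```bash
python3 -c "
from h import *
tool()"
```

```text
t 8.73 tcp [494.7  18.2 146.9] yawY 16.52 z [ 0.002 -0.001 -1.   ] q6 -0.37 F [ 1.9 -5.  -0.7] T [-0.95 -0.43 -0.03] w 34.5 g 60.6
```

Vertical force fell to zero, so it has dropped in at about 106° (hub yaw 16°). I'll push down a little to verify.

Emit:
{"name": "move_arm", "arguments": {
  "commands": "30 0 -0.5 -1.5 0 0 0; 30 0 0 -1.5 0 0 0; 30 0 0 0 0 0 0"
}}

```text
time_s: 8.98
eef_pos: [0.4949, 0.0179, 0.1436]
orientation: [0.001, 0.601, 0.799, 0.0]
ft_force: [4.8, -5.4, -2.7]
gripper_width: 0.0341
grip_force: 60.6
```

```bash
python3 -c "
from h import *
tool()"
```

```text
t 8.98 tcp [494.9  17.9 143.6] yawY 16.13 z [ 0.002 -0.001 -1.   ] q6 -0.37 F [ 4.8 -5.4 -2.7] T [-0.91 -0.87 -0.08] w 34.1 g 60.6
```

Emit:
{"name": "move_arm", "arguments": {
  "commands": "30 0.5 -0.6 -3 0 0 -0.02; 30 0 0 -4 0 0 0; 30 0 0 -4 0 0 0; 30 0 0 0 0 0 0"
}}

```text
time_s: 9.32
eef_pos: [0.4949, 0.0176, 0.1318]
orientation: [0.0, 0.609, 0.793, 0.0]
ft_force: [5.9, -2.3, -6.8]
gripper_width: 0.0344
grip_force: 60.3
```

```bash
python3 -c "
from h import *
tool()"
```

```text
t 9.32 tcp [494.9  17.6 131.8] yawY 15.01 z [ 0.001 -0.    -1.   ] q6 -0.35 F [ 5.9 -2.3 -6.8] T [-0.4  -1.13 -0.07] w 34.4 g 60.3
```

Emit:
{"name": "move_arm", "arguments": {
  "commands": "30 0.8 -0.2 -3 0 0 -0.03; 30 0 0 -4 0 0 0; 30 0 0 -4 0 0 0; 30 0 0 -3 0 0 0; 30 0 0 -2 0 0 0; 30 0 0 0 0 0 0"
}}

```text
time_s: 9.82
eef_pos: [0.4949, 0.0176, 0.116]
orientation: [-0.0, 0.62, 0.784, -0.0]
ft_force: [-0.4, -0.4, -2.3]
gripper_width: 0.0343
grip_force: 60.8
```

```bash
python3 -c "
from h import *
tool()"
```

```text
t 9.82 tcp [494.9  17.6 116. ] yawY 13.32 z [-0.001  0.    -1.   ] q6 -0.32 F [-0.4 -0.4 -2.3] T [-0.01 -0.07 -0.06] w 34.3 g 60.8
```

Emit:
{"name": "move_arm", "arguments": {
  "commands": "30 0 0 -3 0 0 0; 30 0 0 -1.5 0 0 0; 30 0 0 0 0 0 0"
}}

```text
time_s: 10.07
eef_pos: [0.495, 0.0175, 0.1118]
orientation: [-0.0, 0.62, 0.784, -0.0]
ft_force: [0.1, 0.4, -0.9]
gripper_width: 0.0344
grip_force: 60.8
```

Emit:
{"name": "move_arm", "arguments": {
  "commands": "30 0 0 -1 0 0 0; 30 0 0 0 0 0 0"
}}

```text
time_s: 10.23
eef_pos: [0.4952, 0.0175, 0.111]
orientation: [-0.0, 0.62, 0.784, -0.0]
ft_force: [1.1, -0.1, -2.1]
gripper_width: 0.034
grip_force: 60.8
```

Emit:
{"name": "move_arm", "arguments": {
  "commands": "30 0 0 -0.8 0 0 0; 30 0 0 0 0 0 0"
}}

```text
time_s: 10.4
eef_pos: [0.4952, 0.0175, 0.1102]
orientation: [-0.0, 0.621, 0.784, -0.0]
ft_force: [-0.8, 0.1, -0.2]
gripper_width: 0.0344
grip_force: 60.8
```

Emit:
{"name": "move_arm", "arguments": {
  "commands": "30 0 0 -0.7 0 0 0; 30 0 0 -0.6 0 0 0; 30 0 0 0 0 0 0"
}}

```text
time_s: 10.65
eef_pos: [0.4954, 0.0175, 0.1098]
orientation: [0.0, 0.62, 0.784, 0.0]
ft_force: [-5.0, 0.4, 18.2]
gripper_width: 0.0337
grip_force: 63.2
```

Emit:
{"name": "move_arm", "arguments": {
  "commands": "60 0 0 0 0 0 0; 60 0 0 0 0 0 0; 60 0 0 0 0 0 0; 60 0 0 10 0 0 0; 60 0 0 30 0 0 0; 60 0 0 40 0 0 0; 60 0 0 40 0 0 0; 85 0 30 10 0 0 -0.1; 85 0 40 0 0 0 -0.1; 85 0 40 0 0 0 -0.1"
}}

```text
time_s: 11.48
eef_pos: [0.4959, 0.1264, 0.2402]
orientation: [0.001, 0.731, 0.682, 0.001]
ft_force: [0.3, 0.3, -1.1]
gripper_width: 0.0849
grip_force: 0.0
```

Emit:
{"name": "move_arm", "arguments": {
  "commands": "85 0 40 0 0 0 -0.1; 85 0 40 0 0 0 -0.1; 85 0 30 0 0 0 0; 85 0 20 0 0 0 0; 85 0 0 0 0 0 0"
}}

```text
time_s: 11.9
eef_pos: [0.495, 0.2589, 0.2387]
orientation: [-0.0, 0.793, 0.61, 0.0]
ft_force: [0.1, -0.6, -0.6]
gripper_width: 0.085
grip_force: 0.0
```

```bash
python3 - <<'E'
from h import *
tool()
f=grab("side"); W=pts(f); c=cv2.cvtColor(f["color"],cv2.COLOR_BGR2HSV).astype(int); a=cv2.resize(f["color"][210:310,270:370],(400,400))
b=(c[...,0]>100)&(c[...,0]<128)&(c[...,1]>120)&(np.hypot(W[...,0]-.495,W[...,1]-.0175)<.08)
p=W[b&(W[...,2]>.1)]; print("slinger",len(p),np.percentile(p[:,2],[5,25,50,75,95])); l=p[p[:,2]<.131]
A=np.c_[l[:,:2]-l[:,:2].mean(0),np.ones(len(l))]; print(np.linalg.lstsq(A,l[:,2],rcond=None)[0])
f=grab("wrist"); W=pts(f); V=f["color"].max(2); g=cv2.resize(f["color"],(533,400)); cv2.imwrite("pics/g3.png",np.hstack([a,g])[:,:800])
k=(V<70)&(W[...,2]>.03)&(W[...,2]<.046)&(np.hypot(W[...,0]-.497,W[...,1]-.302)<.035); q=W[k]; print("hub",len(q),cv2.minAreaRect((q[:,:2]*1000).astype(np.float32)),np.median(q[:,2]))
m=(W[...,2]>.009)&(W[...,2]<.017)&(np.hypot(W[...,0]-.497,W[...,1]-.302)<.085); print("plate",cv2.minEnclosingCircle((W[m][:,:2]*1000).astype(np.float32)))
E
```

```text
t 11.9 tcp [495.  258.9 238.7] yawY -14.87 z [-0.     0.001 -1.   ] q6 0.63 F [ 0.1 -0.6 -0.6] T [-0.02  0.03  0.01] w 85.0 g 0.0
slinger 312 [0.12011139 0.12232008 0.12395978 0.12613059 0.14274931]
[0.01789255 0.01098493 0.12368059]
hub 1266 ((497.4548645019531, 303.4627990722656), (34.83671951293945, 35.30191421508789), 75.32853698730469) 0.037707802765543
plate ((496.9842529296875, 302.0904846191406), 84.93083953857422)
```

View pics/g3.png

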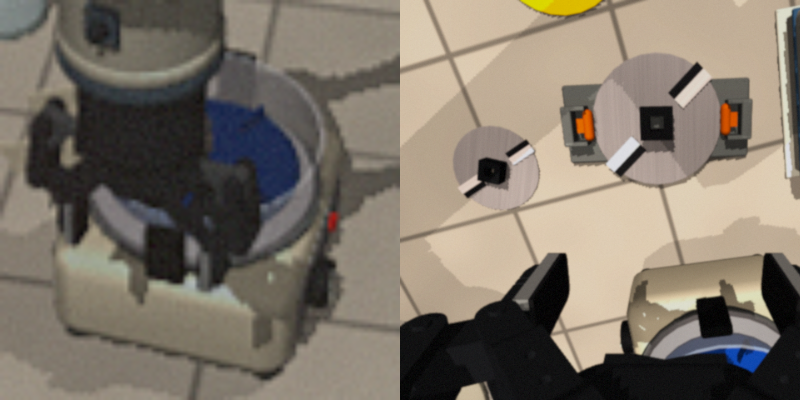

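The left part of the picture shows the slinger lying flat in the bowl at z≈0.124, fully home. On the right, the disc is in its clip with the hub at about (655,122). Next I'll grasp its hub at (497.5,303.5), yaw -15°.

Emit:
{"name": "move_arm", "arguments": {
  "commands": "70 2 22 -30 0 0 0; 70 0.5 22.5 -30 0 0 0; 70 0 0 -38 0 0 0; 70 0 0 -38 0 0 0; 70 0 0 -38 0 0 0; 70 0 0 -30 0 0 0; 70 0 0 -20 0 0 0; 70 0 0 -10 0 0 0; 70 0 0 -3 0 0 0; 70 0 0 0 0 0 0"
}}

```text
time_s: 12.83
eef_pos: [0.4982, 0.2992, 0.0022]
orientation: [0.0, 0.794, 0.608, -0.0]
ft_force: [-1.0, 0.1, 0.4]
gripper_width: 0.07
grip_force: 0.0
```

```bash
python3 -c "
from h import *
tool()"
```

```text
t 12.83 tcp [498.2 299.2   2.2] yawY -15.09 z [-0. -0. -1.] q6 0.7 F [-1.   0.1  0.4] T [-0.02  0.01  0.  ] w 70.0 g 0.0
```

Emit:
{"name": "move_arm", "arguments": {
  "commands": "70 -1 3.5 -1 0 0 0; 70 0 0 0 0 0 0; 30 0 0 0 0 0 0; 30 0 0 0 0 0 0; 30 0 0 0 0 0 0; 30 0 0 0 0 0 0; 30 0 0 0 0 0 0",
  "force": 110
}}

```text
time_s: 13.42
eef_pos: [0.4972, 0.3035, 0.0022]
orientation: [0.0, 0.793, 0.609, 0.001]
ft_force: [-3.1, -1.9, 18.1]
gripper_width: 0.0327
grip_force: 109.2
```

```bash
python3 -c "
from h import *
tool()"
```

```text
t 13.42 tcp [497.2 303.5   2.2] yawY -15.02 z [ 0.001  0.    -1.   ] q6 0.71 F [-3.1 -1.9 18.1] T [-0.24  0.78  0.3 ] w 32.7 g 109.2
```

Emit:
{"name": "move_arm", "arguments": {
  "commands": "30 0 0 2 0 0 0; 30 0 0 2 0 0 0; 30 0 0 2 0 0 0; 30 0 0 2 0 0 0; 30 0 0 3 0 0 0; 30 0 0 4 0 0 0; 30 0 0 5 0 0 0; 30 0 0 10 0 0 0; 30 0 0 0 0 0 0"
}}

```text
time_s: 14.17
eef_pos: [0.4977, 0.3037, 0.033]
orientation: [0.0, 0.794, 0.608, 0.001]
ft_force: [0.7, -0.3, -2.4]
gripper_width: 0.0332
grip_force: 110.6
```

```bash
python3 - <<'E'
from h import *
tool()
f=grab("scene"); W=pts(f); m=(np.hypot(W[...,0]-.497,W[...,1]-.303)<.085)&(W[...,2]>.025)&(W[...,2]<.055); p=W[m]; print(len(p),np.percentile(p[:,2],[5,25,50,75,95]))
l=p[abs(p[:,2]-np.median(p[:,2]))<.006]; A=np.c_[l[:,:2]-[.497,.303],np.ones(len(l))]; print(np.linalg.lstsq(A,l[:,2],rcond=None)[0], cv2.minEnclosingCircle((l[:,:2]*1000).astype(np.float32)))
E
```

```text
t 14.17 tcp [497.7 303.7  33. ] yawY -15.04 z [ 0.002  0.001 -1.   ] q6 0.71 F [ 0.7 -0.3 -2.4] T [ 0.03  0.01 -0.01] w 33.2 g 110.6
1211 [0.04090258 0.0432833  0.04476752 0.04622015 0.04849355]
[0.0004506  0.00307156 0.04481324] ((498.09454345703125, 306.1642761230469), 78.18374633789062)
```

Emit:
{"name": "move_arm", "arguments": {
  "commands": "30 0 0 30 0 0 0; 30 0 0 40 0 0 0; 30 0 0 40 0 0 0; 30 0 0 40 0 0 0; 30 0 -20 20 0 0 0; 30 -1 -38 0 0 0 0.1; 30 -1 -38 0 0 0 0.1; 30 0 -38 0 0 0 0.1; 30 0 -38 0 0 0 0.1; 30 0 -35 0 0 0 0.09"
}}

```text
time_s: 15.05
eef_pos: [0.4943, 0.0944, 0.201]
orientation: [0.0, 0.62, 0.784, -0.0]
ft_force: [0.7, -0.7, -1.4]
gripper_width: 0.0328
grip_force: 110.5
```

Emit:
{"name": "move_arm", "arguments": {
  "commands": "30 0 -30 0 0 0 0; 30 0 -20 0 0 0 0; 30 0 -10 0 0 0 0; 30 0 0 0 0 0 0"
}}

```text
time_s: 15.38
eef_pos: [0.4948, 0.0346, 0.201]
orientation: [0.0, 0.623, 0.782, -0.0]
ft_force: [0.0, 0.4, -2.6]
gripper_width: 0.0327
grip_force: 110.5
```

```bash
python3 -c "
from h import *
tool()"
```

```text
t 15.38 tcp [494.8  34.6 201. ] yawY 12.9 z [ 0. -0. -1.] q6 -0.28 F [ 0.   0.4 -2.6] T [-0.01 -0.02 -0.03] w 32.7 g 110.5
```

Emit:
{"name": "move_arm", "arguments": {
  "commands": "30 0.3 -12 0 0 0 0; 30 0 -5 -10 0 0 0; 30 0 0 -12 0 0 0; 30 0 0 -6 0 0 0; 30 0 0 -4 0 0 0; 30 0 0 -4 0 0 0; 30 0 0 -4 0 0 0; 30 0 0 0 0 0 0"
}}

```text
time_s: 16.05
eef_pos: [0.4952, 0.0193, 0.1606]
orientation: [0.0, 0.622, 0.783, -0.0]
ft_force: [1.4, -2.9, -5.2]
gripper_width: 0.0327
grip_force: 110.4
```

```bash
python3 -c "
from h import *
tool()"
```

```text
t 16.05 tcp [495.2  19.3 160.6] yawY 13.06 z [-0. -0. -1.] q6 -0.31 F [ 1.4 -2.9 -5.2] T [-0.6  -0.13 -0.02] w 32.7 g 110.4
```

Sitting round the pilot with a slight y push; I'll correct by -1.7 mm and continue.

Emit:
{"name": "move_arm", "arguments": {
  "commands": "30 0 -1.7 -2 0 0 0; 30 0 0 -3 0 0 0; 30 0 0 -3 0 0 0; 30 0 0 -2 0 0 0; 30 0 0 -1 0 0 0; 30 0 0 0 0 0 0"
}}

```text
time_s: 16.55
eef_pos: [0.495, 0.0176, 0.1497]
orientation: [-0.0, 0.622, 0.783, -0.0]
ft_force: [-0.6, 0.2, -3.4]
gripper_width: 0.0328
grip_force: 110.6
```

Emit:
{"name": "move_arm", "arguments": {
  "commands": "30 0 0 -1.2 0 0 0; 30 0 0 0 0 0 0"
}}

```text
time_s: 16.72
eef_pos: [0.4951, 0.0176, 0.1487]
orientation: [-0.0, 0.622, 0.783, -0.0]
ft_force: [-0.2, 0.8, -2.6]
gripper_width: 0.0329
grip_force: 110.6
```

```bash
python3 -c "
from h import *
tool()"
```

```text
t 16.72 tcp [495.1  17.6 148.7] yawY 13.03 z [-0.  0. -1.] q6 -0.31 F [-0.2  0.8 -2.6] T [0.   0.06 0.05] w 32.9 g 110.6
```

Already past where the square starts. I'll continue in small steps; it should go home at TCP ≈ 136.5.

Emit:
{"name": "move_arm", "arguments": {
  "commands": "30 0 0 -2 0 0 0; 30 0 0 -2 0 0 0; 30 0 0 0 0 0 0"
}}

```text
time_s: 16.97
eef_pos: [0.495, 0.0176, 0.1444]
orientation: [-0.0, 0.622, 0.783, -0.0]
ft_force: [0.6, 0.2, -1.9]
gripper_width: 0.0328
grip_force: 110.6
```

Emit:
{"name": "move_arm", "arguments": {
  "commands": "30 0 0 -3 0 0 0; 30 0 0 -3 0 0 0; 30 0 0 0 0 0 0"
}}

```text
time_s: 17.22
eef_pos: [0.4949, 0.0176, 0.1382]
orientation: [-0.0, 0.622, 0.783, -0.0]
ft_force: [-0.2, 0.2, -3.0]
gripper_width: 0.0323
grip_force: 110.6
```

Emit:
{"name": "move_arm", "arguments": {
  "commands": "30 0 0 -1 0 0 0; 30 0 0 0 0 0 0"
}}

```text
time_s: 17.38
eef_pos: [0.4951, 0.0176, 0.1376]
orientation: [-0.0, 0.622, 0.783, -0.0]
ft_force: [-0.2, 0.8, -2.3]
gripper_width: 0.0325
grip_force: 110.6
```

```bash
python3 -c "
from h import *
tool()"
```

```text
t 17.38 tcp [495.1  17.6 137.6] yawY 13.04 z [-0.  0. -1.] q6 -0.31 F [-0.2  0.8 -2.3] T [-0.01 -0.06 -0.06] w 32.5 g 110.6
```

Emit:
{"name": "move_arm", "arguments": {
  "commands": "30 0 0 -0.8 0 0 0; 30 0 0 0 0 0 0"
}}

```text
time_s: 17.55
eef_pos: [0.4952, 0.0176, 0.1372]
orientation: [0.0, 0.622, 0.783, 0.0]
ft_force: [-0.3, -0.4, 0.6]
gripper_width: 0.0327
grip_force: 111.1
```

Emit:
{"name": "move_arm", "arguments": {
  "commands": "30 0 0 -0.7 0 0 0; 30 0 0 0 0 0 0"
}}

```text
time_s: 17.72
eef_pos: [0.4953, 0.0175, 0.1371]
orientation: [0.0, 0.622, 0.783, 0.0]
ft_force: [-4.0, -0.2, 14.4]
gripper_width: 0.0326
grip_force: 112.9
```

Emit:
{"name": "move_arm", "arguments": {
  "commands": "30 0 0 -0.6 0 0 0; 30 0 0 0 0 0 0"
}}

```text
time_s: 17.88
eef_pos: [0.4954, 0.0175, 0.137]
orientation: [0.001, 0.622, 0.783, 0.0]
ft_force: [-7.5, -0.7, 27.3]
gripper_width: 0.0328
grip_force: 114.3
```

Emit:
{"name": "move_arm", "arguments": {
  "commands": "30 0 0 1 0 0 0; 60 0 0 0 0 0 0; 60 0 0 0 0 0 0; 60 0 0 0 0 0 0; 60 0 0 10 0 0 0; 60 0 0 30 0 0 0; 60 0 0 40 0 0 0; 60 0 0 40 0 0 0; 60 -20 -30 10 0 0 0; 60 -20 -35 0 0 0 0"
}}

```text
time_s: 18.72
eef_pos: [0.4569, -0.0472, 0.2698]
orientation: [0.003, 0.621, 0.784, 0.001]
ft_force: [0.9, -1.9, -0.1]
gripper_width: 0.0601
grip_force: 0.0
```

Emit:
{"name": "move_arm", "arguments": {
  "commands": "60 -10 -40 0 0 0 0; 60 -10 -40 0 0 0 0; 60 -10 -40 0 0 0 0; 60 0 -40 0 0 0 0; 60 0 -30 0 0 0 0; 60 0 0 0 0 0 0; 60 0 0 0 0 0 0"
}}

```text
time_s: 19.3
eef_pos: [0.4249, -0.2387, 0.2663]
orientation: [-0.0, 0.623, 0.782, 0.0]
ft_force: [-0.6, 0.7, -0.0]
gripper_width: 0.0597
grip_force: 0.0
```

```bash
python3 - <<'E'
from h import *
tool()
o=[]
for n in("scene","side"):
    f=grab(n); W=pts(f); r=np.hypot(W[...,0]-.495,W[...,1]-.0175)
    p=W[(r<.07)&(r>.03)&(W[...,2]>.13)&(W[...,2]<.157)]; A=np.c_[p[:,:2]-[.495,.0175],np.ones(len(p))]
    print(n,len(p),np.linalg.lstsq(A,p[:,2],rcond=None)[0].round(4),np.percentile(p[:,2],[5,50,95]))
    u=(230,150,400,290) if n=="scene" else (250,200,390,315)
    o.append(cv2.resize(f["color"][u[1]:u[3],u[0]:u[2]],(400,330)))
cv2.imwrite("pics/end.png",np.hstack(o))
E
```

```text
t 19.3 tcp [ 424.9 -238.7  266.3] yawY 12.88 z [-0.  0. -1.] q6 -0.86 F [-0.6  0.7 -0. ] T [-0.05  0.01 -0.01] w 59.7 g 0.0
scene 1668 [-0.0028  0.0016  0.1489] [0.14609654 0.14888733 0.15168532]
side 896 [-0.0005  0.0019  0.147 ] [0.14303054 0.1470824  0.1506712 ]
```

View pics/end.png

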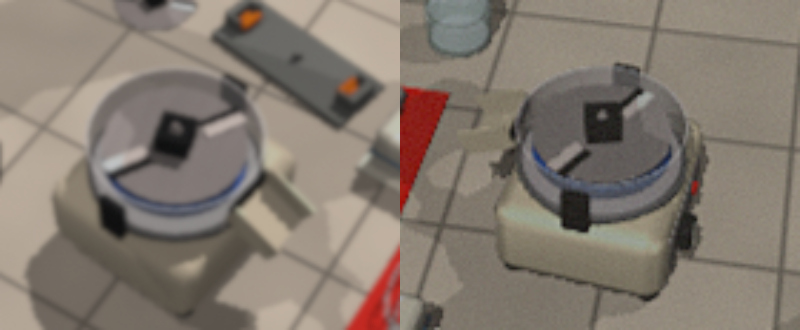

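The disc lies flat with its top at z≈0.148, as expected for fully home. Both views show it above the blue slinger, with the spindle tip in its hub at (177,130) and (602,115). I'm handing in.

```bash
python3 -c "
from h import *
print(ctrl.sign_off())"
```

```text
the job is handed in; nothing more can be done
None
```

The slinger plate and then the steel slicing disc are both on the spindle, fully home and lying flat; I never went near the bystanders, and the job was handed in at about 19 s.

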